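Set and lock the length stop on a pottery packing fence

TASK

Slide the blue stop along the fence until its rubber face just meets the foam box, without shoving the box. With the red cam lever laid open, wind the brass nut clockwise until finger-tight, then flip the lever right over, fully down towards the blade, to lock the stop. Let go, and leave the vase, bowl, tape roll and cards alone.

Things in the scene. Friction and masses are not known exactly. Their poses are not given: they have to be found in the camera images.
- rail: Slotted top of the fixed aluminium fence: a 40 x 40 mm profile, 620 mm long, lying on the bench, top face 40 mm above it. Origin: on the bench under the fence's middle. y runs along the fence, the way the stop slides towards the foam box; x across, away from the robot; z up.
- stop (a joint): How far the blue stop is slid towards the box, m, 0 to 0.24; 5 N of drag unlocked. Saddle plate 48 mm wide, 145 mm long, top 48.5 mm above the bench; at its box end a 6 mm blade reaches over the bench on the fence's far side (fence x 24 to 130 mm, up to 70 mm above the bench). Nut and lever ride on the saddle; the stop may be slid by holding the nut.
- stop_face (a point): Centre of the blade's flat black rubber face, 35 mm above the bench; axes as the fence's, so +y looks towards the box. The clamp's vertical axis lies 113 mm behind it (fence -y) and 78 mm nearer the robot (fence -x).
- nut (a joint): Knurled brass nut, rad, 0 to 7, growing clockwise from above (tighter), 3 mm pitch. Starts slack, 0.6 to 2.2. With the lever open it turns freely (0.1 N m) and goes snug at 4.0, then about 0.4 N m more per rad; finger-tight is 4.0 to 5.0. Stays as left. White paint mark on its rim: points towards the blade at 4.0; at angle a it stands 4.0 - a rad anticlockwise of that.
- nut_grip (a point): On the nut's vertical axis at half its height, 64.5 mm above the bench; turns with the nut. Nut 48 mm across, 52.5 to 76.5 mm above the bench, directly under the cam (22 mm wide across the fence, top 106 mm above the bench). Grip it from above with the jaws across the fence; the open lever lies overhead along the fence.
- lever (a joint): Red cam lever, rad: 0 laid open, pointing along the fence away from the box, 0.08 above level; 1.5 upright; 2.9 fully closed, towards the blade, nearly level. Swings in the upright plane along the fence; its spiral cam stays where it is left. Needs up to 5 N at the tip to close. Closed with the nut at 4.0 the lock force is 142 N, plus or minus 35 N per rad of nut.
- lever_tip (a point): Middle of the lever's grip end, 78 mm from the pivot, on whose circle it swings (the lever ends 88 mm from the pivot). The lever is a bar 15 mm wide across the fence and 9 mm thick, its round end 15 mm thick.
- lever_pivot (a point): The lever's pivot, a level pin across the fence on the nut's axis, about 93 mm above the bench.
- tnut: The steel T-nut of the clamp, inside the slot of the fence (26 x 40 x 7 mm, hidden): the lever pulls it up against the lips, and the force between it and rail is the lock force. Not to be touched.
- foam_box: Open white foam box with yellow tape, 170 mm across the fence, 220 mm along it and 115 mm high, a dark glazed pot bedded in it (to 118 mm); 1 to 2 kg, loose, standing on the bench along the far side of the fence. Origin: middle of its underside; axes as the fence's. Its -y end, 110 mm from the middle, faces the stop.
- vase: Loose dark glazed vase with pale flecks, 132 mm across, 172 mm high; origin at the middle of its foot. Bystander.
- tape_roll: Loose roll of yellow tape lying flat, 110 mm across, 48 mm high; origin at the middle of its underside. Bystander.
- bowl: Loose blue bowl, 120 mm across, 60 mm high; origin at the middle of its foot. Bystander.
- card_stack: Loose stack of blank white cards, 100 x 150 x 14 mm; origin at the middle of its underside. Bystander.

How it is judged:
By the outcome, as a careful person would: the job done as asked, in the order asked, and still so for the second after the job is handed in, with the robot touching nothing.
It also fails if it takes over 67 s, if anything falls off the work surface, if the arm or the gripper's body presses on something with over 40 N, if the wrist force passes 120 N, or if a joint passes its speed limit or range.

ROBOT

A 6-joint arm with a two-finger parallel gripper is mounted at the origin on the work surface. World frame = base frame: x ahead of the robot, y to its left, z up, the work surface at z = 0. Lengths are in m, angles in rad, forces in N, time in s.
With the tool pointing down it reaches from about 0.325 to 0.775 m from the base axis. Payload 9.3 kg.
Tool frame: the origin (TCP) lies midway between the tips of the shut fingers; the grasp point (between the pads) lies 19 mm behind it; z points along the fingers, y is the line along which they close (so a half turn about z gives the same grasp; the last joint's range is limited). The gripper opens to 85 mm and grips with 20 to 120 N. Pads are 22 mm wide; open, the fingers measure 114 mm over their backs; the gripper's body (76 mm by 85 mm) begins 54 mm behind the grasp point. The pads swing forward as they close: fully open they stand 13 mm farther back than shut.
Start: joints at [-1.376, 0.259, 0.021, 1.334, 0, 1.418], TCP at [0.187, -0.517, 0.231] pointing down, gripper open.
Joint ranges: [-3.04, 3.04], [-0.91, 1.82], [-1.04, 1.36], [-1.92, 1.95], [-1.52, 1.45], [-3.14, 3.14]. Speed limits (rad/s): [2.22, 2.22, 2.79, 3.14, 3.14, 3.14].

INTERFACE

Orientations are given as a rotation vector (axis times angle).
In Python, from rig import arm, viewer, job gives the robot as it stands.
- The arm moves only by the tool drive_tool, never from a script. Its argument "targets" is a list of rows, each an object with "dp": the shift along the tool's x, y, z in units of 0.3 m (1.0 is 0.3 m), a list of three; "delta_rot": the turn, a rotation vector about the tool's x, y, z in units of 2 pi rad (1.0 is 2 pi rad), a list of three; "gripper": the gripper command: -1 is fully open, 1 is shut, values between are in proportion. In form: [{"dp": [dx, dy, dz], "delta_rot": [wx, wy, wz], "gripper": gripper}, ...]. A call has 1 to 20 rows; each row is the pose to reach, as a shift and turn from the pose commanded when the call began, along the tool's axes at that moment, turning the shorter way round; what a row does not reach only later rows make up. A row lasts 1/12 s, in which the tool goes at most 41.7 mm and 7.16 degrees, less where a joint would pass 70% of its speed; a pose out of reach is approached as far as the arm can. A call with a number of a shift or a turn outside -1 to 1 is refused whole. A call with a gripper value outside its range is refused whole. The fingers move at their own pace and stop on an object; "squeeze" is the grip in N (left out, the last holds). Time passes only in rows, so rows that repeat a pose let the fingers close. It gives the time, the measured TCP pose, the force, the opening and the grip force at its end, in the units of the state.
- arm.get_state(): the state, without advancing time (a new reading comes with each control period).
- viewer.read_camera(name): name is "scene" or "top"; returns a dict with "frame" (400x640x3 uint8, blue, green, red), "fovy" (degrees; the focal length in pixels is half the picture's height over the tangent of half this angle, whatever the lens; pixels are square), "cx", "cy" (the principal point, pixels), "dist" ([k1, k2, p1, p2, k3] as OpenCV has them; the pictures are not rectified), "extrinsics" (4x4, takes a point from camera to world coordinates). Camera axes: x right, y down, z forward; pixel columns grow to the right and rows downward; lengths in m; the calibration is good to about 2 mm. A picture is of the moment at which its call begins. There is no depth.
- job.close_job(): hands the job in; it is judged then, once.
The state is a dict: "time": time; "q": joint angles; "joint_vel": joint speeds; "joint_torque": joint torques, N m; "position": TCP position; "tcp_rot": TCP orientation; "ft_force": force on the tool from outside, world axes, zero at the start; "moment": the same for the moment, N m; "finger_gap": opening from 0.0 (shut) to 1.0 (fully open); "gripper_force": force on a finger pad.
Only numpy, scipy, OpenCV 4.12 (cv2) and the standard library are available. Lean on these libraries where they do the work, as an engineer would, in place of code of your own. Each camera call takes 0.05 s, during which the arm holds its last target. There are 200 camera calls.

## Working session

There is one attempt and no reset: what is moved stays moved. The work goes in short steps, Python scripts to look and compute and a tool call to move; the robot and the scene stay as the last step left them, time stands still between calls to the robot, and variables do not carry over. Pictures are saved under pics/ and viewed, at most 10 in all, crops included, and the job is handed in when it is done.

Besides the shell and the picture viewer there is one more tool, called after "Call:" by a JSON object that holds its "method" and its "body". drive_tool: Moves the arm, as the interface text tells. Shifts and turns lie within -1 to 1; 1 stands for 0.3 m of shift or 2 pi rad of turn. Its arguments: {"type":"object","properties":{"targets":{"type":"array"},"squeeze":{"type":"number"}},"required":["targets"]}

```bash
mkdir -p pics; ls; cat > h.py <<'E'
import numpy as np, cv2
from rig import arm, viewer, job
from scipy.spatial.transform import Rotation as R
def cam(n):
    c=viewer.read_camera(n); h=c['frame'].shape[0]; f=h/2/np.tan(np.radians(c['fovy'])/2)
    c['K']=np.array([[f,0,c['cx']],[0,f,c['cy']],[0,0,1]]); c['d']=np.array(c['dist'],float); c['T']=np.array(c['extrinsics']); return c
def ray(c,uv):
    p=cv2.undistortPoints(np.array(uv,float).reshape(-1,1,2),c['K'],c['d']).reshape(-1,2)
    d=np.c_[p,np.ones(len(p))]@c['T'][:3,:3].T; return c['T'][:3,3],d
def onz(c,uv,z):
    o,d=ray(c,uv); return o+d*((z-o[2])/d[:,2])[:,None]
def proj(c,P):
    Ti=np.linalg.inv(c['T']); return cv2.projectPoints(np.array(P,float).reshape(-1,1,3),cv2.Rodrigues(Ti[:3,:3])[0],Ti[:3,3],c['K'],c['d'])[0].reshape(-1,2)
E
python3 - <<'E'
from h import *
for n in('scene','top'):
    c=cam(n); cv2.imwrite(f'pics/{n}0.png',c['frame']); print(n,c['T'].round(3).tolist(),c['fovy'],c['dist'])
s=arm.get_state(); print(s)
E
```

```text
pics
scene [[-0.157, 0.588, -0.793, 1.773], [0.987, 0.076, -0.139, 0.319], [-0.022, -0.805, -0.593, 1.038], [0.0, 0.0, 0.0, 1.0]] 43.42996013903935 [0.03435089 0.         0.         0.         0.        ]
top [[-0.001, -0.997, 0.077, 0.404], [-1.0, 0.002, 0.013, 0.096], [-0.013, -0.077, -0.997, 1.435], [0.0, 0.0, 0.0, 1.0]] 44.52354793655363 [0.00943356 0.         0.         0.         0.        ]
{'time': 0.1, 'q': array([-1.37558198e+00,  2.59168244e-01,  2.08568365e-02,  1.33371108e+00,
       -3.91083013e-05,  1.41819065e+00]), 'joint_vel': array([-0.00188065,  0.00029425,  0.00130266,  0.00158432, -0.00215064,
        0.00010237]), 'joint_torque': array([ 4.30433211e-03, -5.56692660e+01,  3.45071375e+01,  1.15847052e-02,
       -2.43161712e-04, -3.83882963e-06]), 'position': array([ 0.18740058, -0.51682794,  0.2307166 ]), 'tcp_rot': array([-3.09299744e+00, -5.43392599e-01,  1.02407388e-04]), 'ft_force': array([-0.60096022, -0.24586086, -0.2641375 ]), 'moment': array([ 0.03206214, -0.04690619,  0.01471314]), 'gripper_force': 0.0, 'finger_gap': 0.9987869226979397}
```

View pics/scene0.png

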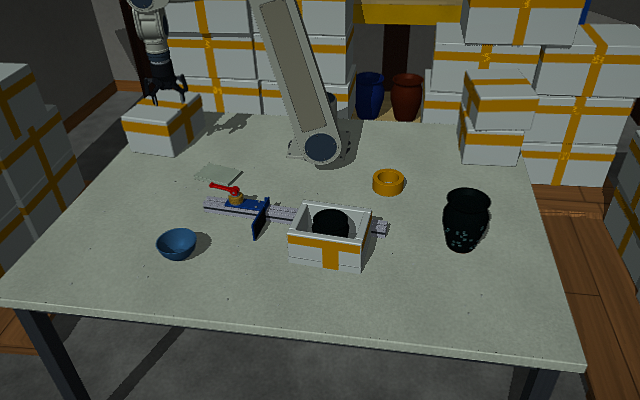

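View pics/top0.png

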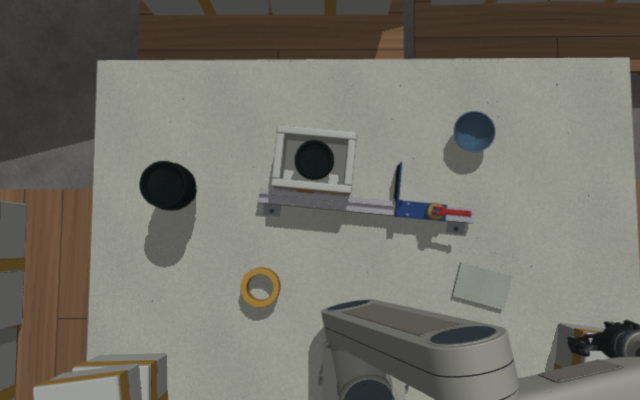

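The top view shows the fence from about (258,202) to (470,225), with the nut near (436,211), the lever to its right, the blade near (398,182) and the box end near x≈354. Next I'll measure these by colour.

```bash
python3 - <<'E'
from h import *
c=cam('top');s=cam('scene')
crop=c['frame'][120:240,380:480]; 
a=cv2.resize(c['frame'][120:240,250:482],None,fx=3.4,fy=3.4,interpolation=cv2.INTER_CUBIC)
b=cv2.resize(s['frame'][170:280,195:395],None,fx=3.4,fy=3.4,interpolation=cv2.INTER_CUBIC)
cv2.imwrite('pics/a.png',a);cv2.imwrite('pics/b.png',b[:374])
def masks(c):
    h=cv2.cvtColor(c['frame'],cv2.COLOR_BGR2HSV); H,S,V=[h[...,i].astype(int) for i in range(3)]
    return {'red':((H<6)|(H>174))&(S>150)&(V>80),'blue':(H>100)&(H<125)&(S>140)&(V>40),'brass':(H>10)&(H<25)&(S>80)&(V>60)}
for n,k,roi in(('top',c,(120,240,380,480)),('scene',s,(170,250,200,275))):
    for m,v in masks(k).items():
        w=np.zeros_like(v);w[roi[0]:roi[1],roi[2]:roi[3]]=v[roi[0]:roi[1],roi[2]:roi[3]]
        y,x=np.nonzero(w)
        if len(x): print(n,m,len(x),x.min(),x.max(),y.min(),y.max(),x.mean().round(1),y.mean().round(1), cv2.minAreaRect(np.c_[x,y].astype(np.float32)))
E
```

```text
top red 151 434 469 207 215 451.3 211.6 ((451.50335693359375, 210.9001007080078), (35.24709701538086, 7.096059799194336), 1.9091522693634033)
top blue 426 396 444 165 219 410.9 208.1 ((408.9999694824219, 203.00001525878906), (69.64432525634766, 35.35065841674805), 49.76364517211914)
top brass 127 427 442 203 219 433.1 211.3 ((434.1534729003906, 210.96536254882812), (14.627046585083008, 16.219106674194336), 5.710593223571777)
scene red 151 209 238 182 195 224.9 188.0 ((223.75633239746094, 186.76307678222656), (29.033010482788086, 9.48603343963623), 19.17900848388672)
scene blue 326 225 268 197 240 250.0 207.2 ((242.44374084472656, 212.45843505859375), (39.02995300292969, 45.2216796875), 18.034284591674805)
scene brass 97 228 242 194 204 234.9 199.4 ((235.1621856689453, 199.47299194335938), (9.206343650817871, 13.31631851196289), 80.53767395019531)
```

View pics/a.png

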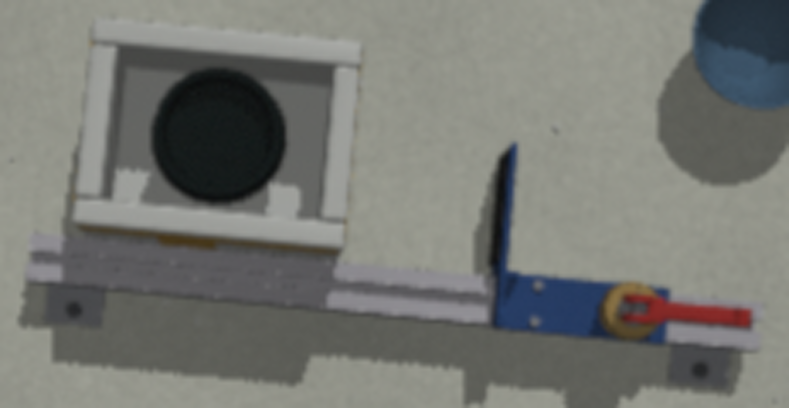

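View pics/b.png

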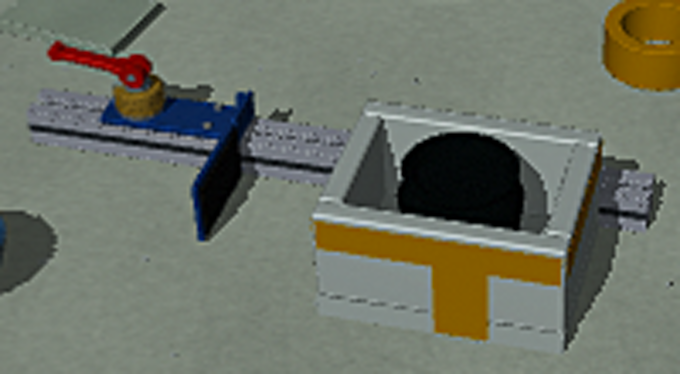

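The crops show the lever lying open, away from the box, with a clear gap between the blade and the box. The white mark isn't visible. Crop A puts the box near end corners at (360,42) and (343,245), and the nut centre at about (630,311).

```bash
python3 - <<'E'
from h import *
c=cam('top');s=cam('scene')
A=lambda *p:np.array(p)/3.4+[250,120]-0.35
B=lambda *p:np.array(p)/3.4+[195,170]-0.35
near=onz(c,A((28,278),(330,306),(490,323),(755,347)),.04)
far=onz(c,A((340,263),(485,276),(760,303)),.04)
box=onz(c,A((98,20),(360,42),(343,245),(76,222)),.115)
boxs=onz(s,B((316,213),(367,102),(602,140),(570,248)),.115)
print('near',near[:,:2].round(4).tolist());print('far',far[:,:2].round(4).tolist())
print('box',box[:,:2].round(4).tolist());print('boxs',boxs[:,:2].round(4).tolist())
for l in(near,far):print(np.polyfit(l[:,1],l[:,0],1))
print('nut top',onz(c,A((630,311)),.0765), 'scene',onz(s,[[235.2,198.5]],.0645),onz(s,B((138,88)),.0765))
print('blade top',onz(c,A((515,145),(503,270)),.07),'scene',onz(s,B((201,190),(252,95)),.07))
print('lever end',onz(c,A((750,318)),.1))
k=np.array([210,225,225])
E
```

```text
near [[0.5171, 0.3011], [0.4931, 0.0465], [0.4786, -0.0877], [0.4582, -0.3084]]
far [[0.5294, 0.0379], [0.5182, -0.0839], [0.4951, -0.3134]]
box [[0.72, 0.2354], [0.7013, 0.0241], [0.537, 0.0386], [0.556, 0.2521]]
boxs [[0.6988, 0.0261], [0.5373, 0.0388], [0.5666, 0.2565], [0.7149, 0.2421]]
[0.09719565 0.48792325]
[0.09800124 0.52593447]
nut top [[ 0.48628886 -0.19699427  0.0765    ]] scene [[ 0.49196338 -0.19949432  0.0645    ]] [[ 0.49161018 -0.19792082  0.0765    ]]
blade top [[ 0.62443976 -0.10607102  0.07      ]
 [ 0.52062742 -0.09488825  0.07      ]] scene [[ 0.62837824 -0.09803539  0.07      ]
 [ 0.48001317 -0.08775167  0.07      ]]
lever end [[ 0.47911778 -0.28754867  0.1       ]]
```

```bash
cat >> h.py <<'E'
FY=np.array([.0967,.9953,0]); FX=np.array([.9953,-.0967,0])
def goal(p,beta=0,tilt=0):
    """tool-down goal; jaws across fence, beta anticlockwise deg from above; prints dp/rot in units"""
    s=arm.get_state(); Rc=R.from_rotvec(s['tcp_rot'])
    yax=FX; z=np.array([0,0,-1.]); M=np.c_[np.cross(yax,z),yax,z]
    Rg=R.from_euler('z',beta,degrees=True)*R.from_rotvec(FX*np.radians(tilt))*R.from_matrix(M)
    dp=Rc.inv().apply(np.array(p)-s['position'])/.3; dr=(Rc.inv()*Rg).as_rotvec()/2/np.pi
    print('t',round(s['time'],2),'pos',s['position'].round(4),'q',s['q'].round(2),'F',s['ft_force'].round(1),'M',s['moment'].round(2),'gap',round(s['finger_gap'],3),'gf',s['gripper_force'])
    print('dp',dp.round(4).tolist(),'rot',dr.round(4).tolist(),'rows',max(np.linalg.norm(dp)*.3/.0417,np.linalg.norm(dr)*360/7.16).round(1))
E
python3 - <<'E'
from h import *
goal([.488,-.198,.17]); goal([.488,-.198,.047])
E
```

```text
t 0.3 pos [ 0.1874 -0.517   0.2311] q [-1.38  0.26  0.02  1.33 -0.    1.42] F [-0.8  0.3 -0.7] M [ 0.01 -0.02 -0.04] gap 1.002 gf 0.0
dp [1.3043, -0.6581, 0.2039] rot [-0.0001, -0.0, -0.1792] rows 10.6
t 0.3 pos [ 0.1874 -0.517   0.2311] q [-1.38  0.26  0.02  1.33 -0.    1.42] F [-0.8  0.3 -0.7] M [ 0.01 -0.02 -0.04] gap 1.002 gf 0.0
dp [1.3043, -0.6579, 0.6139] rot [-0.0001, -0.0, -0.1792] rows 11.4
```

Call:
{"method": "drive_tool", "body": {"targets": [{"dp": [0.65, -0.33, 0], "delta_rot": [0, 0, -0.09], "gripper": -1}, {"dp": [0.65, -0.33, 0], "delta_rot": [0, 0, -0.09], "gripper": -1}, {"dp": [0.65, -0.33, 0], "delta_rot": [0, 0, -0.09], "gripper": -1}, {"dp": [0.65, -0.33, 0], "delta_rot": [0, 0, -0.09], "gripper": -1}, {"dp": [0.65, -0.33, 0], "delta_rot": [0, 0, -0.09], "gripper": -1}, {"dp": [0.65, -0.33, 0], "delta_rot": [0, 0, -0.09], "gripper": -1}]}}

```text
time: 0.8
position: [0.3395, -0.3537, 0.2317]
tcp_rot: [-2.814, -1.396, -0.002]
ft_force: [0.5, 0.2, -0.2]
finger_gap: 0.999
gripper_force: 0.0
```

```bash
python3 - <<'E'
from h import *
goal([.488,-.198,.17])
E
```

```text
t 0.8 pos [ 0.3395 -0.3537  0.2317] q [-0.98  0.16 -0.11  1.3   0.    1.24] F [ 0.5  0.2 -0.2] M [-0.03  0.04  0.06] gap 0.999 gf 0.0
dp [0.7123, 0.0798, 0.2065] rot [0.0001, -0.0002, -0.088] rows 5.4
```

Call:
{"method": "drive_tool", "body": {"targets": [{"dp": [0.712, 0.08, 0.2], "delta_rot": [0, 0, -0.088], "gripper": -1}, {"dp": [0.712, 0.08, 0.2], "delta_rot": [0, 0, -0.088], "gripper": -1}, {"dp": [0.712, 0.08, 0.2], "delta_rot": [0, 0, -0.088], "gripper": -1}, {"dp": [0.712, 0.08, 0.2], "delta_rot": [0, 0, -0.088], "gripper": -1}, {"dp": [0.712, 0.08, 0.2], "delta_rot": [0, 0, -0.088], "gripper": -1}, {"dp": [0.712, 0.08, 0.2], "delta_rot": [0, 0, -0.088], "gripper": -1}, {"dp": [0.712, 0.08, 0.2], "delta_rot": [0, 0, -0.088], "gripper": -1}, {"dp": [0.712, 0.08, 0.2], "delta_rot": [0, 0, -0.088], "gripper": -1}]}}

```text
time: 1.47
position: [0.4868, -0.2026, 0.1709]
tcp_rot: [-2.332, -2.103, 0.001]
ft_force: [-0.4, 0.2, -0.1]
finger_gap: 1.0
gripper_force: 0.0
```

```bash
python3 - <<'E'
from h import *
goal([.488,-.198,.047])
c=cam('top');s=cam('scene')
a=cv2.resize(c['frame'][180:240,400:490],None,fx=5,fy=5,interpolation=cv2.INTER_CUBIC)
b=cv2.resize(s['frame'][150:230,190:290],None,fx=5,fy=5,interpolation=cv2.INTER_CUBIC)
o=np.zeros((400,950,3),np.uint8);o[:300,:450]=a;o[:400,450:]=b
cv2.imwrite('pics/c.png',cv2.resize(o,(800,337)))
E
```

```text
t 1.47 pos [ 0.4868 -0.2026  0.1709] q [-0.55  0.25 -0.15  1.17 -0.    1.12] F [-0.4  0.2 -0.1] M [ 0.04 -0.    0.03] gap 1.0 gf 0.0
dp [0.0154, 0.0028, 0.4129] rot [-0.0002, -0.0, -0.001] rows 3.0
```

View pics/c.png

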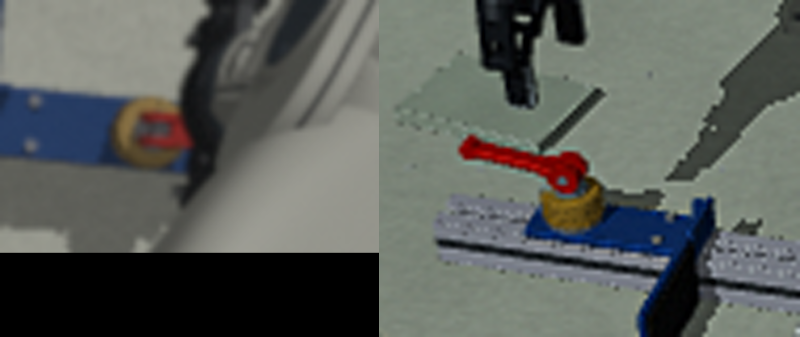

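The view shows the gripper above the clamp and the nut free. The mark is still hidden, so it must be on the robot or lever side. Descending.

Call:
{"method": "drive_tool", "body": {"targets": [{"dp": [0.015, 0.003, 0.13], "delta_rot": [0, 0, 0], "gripper": -1}, {"dp": [0.015, 0.003, 0.25], "delta_rot": [0, 0, 0], "gripper": -1}, {"dp": [0.015, 0.003, 0.33], "delta_rot": [0, 0, 0], "gripper": -1}, {"dp": [0.015, 0.003, 0.41], "delta_rot": [0, 0, 0], "gripper": -1}, {"dp": [0.015, 0.003, 0.41], "delta_rot": [0, 0, 0], "gripper": -1}, {"dp": [0.015, 0.003, 0.41], "delta_rot": [0, 0, 0], "gripper": 0.2}, {"dp": [0.015, 0.003, 0.41], "delta_rot": [0, 0, 0], "gripper": 0.2}, {"dp": [0.015, 0.003, 0.41], "delta_rot": [0, 0, 0], "gripper": 0.2}, {"dp": [0.015, 0.003, 0.41], "delta_rot": [0, 0, 0], "gripper": 0.2}, {"dp": [0.015, 0.003, 0.41], "delta_rot": [0, 0, 0], "gripper": 0.2}, {"dp": [0.015, 0.003, 0.41], "delta_rot": [0, 0, 0], "gripper": 0.2}, {"dp": [0.015, 0.003, 0.41], "delta_rot": [0, 0, 0], "gripper": 0.2}], "squeeze": 20}}

```text
time: 2.57
position: [0.486, -0.1993, 0.05]
tcp_rot: [-2.335, -2.101, 0.005]
ft_force: [-14.0, -2.0, 10.2]
finger_gap: 0.555
gripper_force: 21.6
```

```bash
python3 - <<'E'
from h import *
goal([.488,-.198,.047],40)
E
```

```text
t 2.57 pos [ 0.486  -0.1993  0.05  ] q [-0.55  0.34 -0.36  0.88 -0.    1.13] F [-14.   -2.   10.2] M [-0.26  2.73 -0.01] gap 0.555 gf 21.63671761751175
dp [0.005, 0.0063, 0.01] rot [-0.0005, 0.0002, -0.1125] rows 5.7
```

Call:
{"method": "drive_tool", "body": {"targets": [{"dp": [0, 0, -0.01], "delta_rot": [0, 0, 0], "gripper": -0.6}, {"dp": [0, 0, -0.01], "delta_rot": [0, 0, 0], "gripper": -0.6}, {"dp": [0, 0, -0.01], "delta_rot": [0, 0, 0], "gripper": -0.6}, {"dp": [0, 0, -0.01], "delta_rot": [0, 0, -0.112], "gripper": -0.6}, {"dp": [0, 0, -0.01], "delta_rot": [0, 0, -0.112], "gripper": -0.6}, {"dp": [0, 0, -0.01], "delta_rot": [0, 0, -0.112], "gripper": -0.6}, {"dp": [0, 0, -0.01], "delta_rot": [0, 0, -0.112], "gripper": -0.6}, {"dp": [0, 0, -0.01], "delta_rot": [0, 0, -0.112], "gripper": -0.6}, {"dp": [0, 0, -0.01], "delta_rot": [0, 0, -0.112], "gripper": -0.6}, {"dp": [0, 0, -0.01], "delta_rot": [0, 0, -0.112], "gripper": -0.6}, {"dp": [0, 0, -0.01], "delta_rot": [0, 0, -0.112], "gripper": -0.6}]}}

```text
time: 3.48
position: [0.4883, -0.1989, 0.0516]
tcp_rot: [1.47, 2.775, 0.0]
ft_force: [-0.2, -0.5, -0.2]
finger_gap: 0.796
gripper_force: 0.0
```

```bash
python3 - <<'E'
from h import *
goal([.486,-.199,.053],40)
E
```

```text
t 3.48 pos [ 0.4883 -0.1989  0.0516] q [-0.55  0.34 -0.35  0.88  0.    0.43] F [-0.2 -0.5 -0.2] M [-0.01 -0.01 -0.02] gap 0.796 gf 0.0
dp [0.0039, -0.0066, -0.0048] rot [0.0001, 0.0001, -0.0008] rows 0.1
```

Call:
{"method": "drive_tool", "body": {"targets": [{"dp": [0.004, -0.0065, -0.006], "delta_rot": [0, 0, 0], "gripper": -0.6}, {"dp": [0.004, -0.0065, -0.006], "delta_rot": [0, 0, 0], "gripper": 0.3}, {"dp": [0.004, -0.0065, -0.006], "delta_rot": [0, 0, 0], "gripper": 0.3}, {"dp": [0.004, -0.0065, -0.006], "delta_rot": [0, 0, 0], "gripper": 0.3}, {"dp": [0.004, -0.0065, -0.006], "delta_rot": [0, 0, 0], "gripper": 0.3}, {"dp": [0.004, -0.0065, -0.006], "delta_rot": [0, 0, 0], "gripper": 0.3}, {"dp": [0.004, -0.0065, -0.006], "delta_rot": [0, 0, 0], "gripper": 0.3}], "squeeze": 40}}

```text
time: 4.07
position: [0.4851, -0.199, 0.0536]
tcp_rot: [-1.469, -2.777, 0.001]
ft_force: [-4.7, 0.2, 7.7]
finger_gap: 0.549
gripper_force: 40.2
```

```bash
python3 - <<'E'
from h import *
s=arm.get_state(); goal(s['position']+.115*FY,40); goal([.486,-.199,.053],40)
E
```

```text
t 4.07 pos [ 0.4851 -0.199   0.0536] q [-0.55  0.33 -0.35  0.88 -0.    0.42] F [-4.7  0.2  7.7] M [-0.06  0.85 -0.06] gap 0.549 gf 40.17494201660156
dp [0.2945, 0.2454, -0.0003] rot [-0.0001, 0.0, -0.0006] rows 2.8
t 4.07 pos [ 0.4851 -0.199   0.0536] q [-0.55  0.33 -0.35  0.88 -0.    0.42] F [-4.7  0.2  7.7] M [-0.06  0.85 -0.06] gap 0.549 gf 40.17494201660156
dp [-0.0016, 0.0025, 0.0019] rot [-0.0001, 0.0, -0.0006] rows 0.0
```

Call:
{"method": "drive_tool", "body": {"targets": [{"dp": [0.02, 0.015, 0], "delta_rot": [0, 0, 0], "gripper": 0.3}, {"dp": [0.045, 0.035, 0], "delta_rot": [0, 0, 0], "gripper": 0.3}, {"dp": [0.075, 0.06, 0], "delta_rot": [0, 0, 0], "gripper": 0.3}, {"dp": [0.105, 0.085, 0], "delta_rot": [0, 0, 0], "gripper": 0.3}, {"dp": [0.135, 0.11, 0], "delta_rot": [0, 0, 0], "gripper": 0.3}, {"dp": [0.165, 0.135, 0], "delta_rot": [0, 0, 0], "gripper": 0.3}, {"dp": [0.195, 0.16, 0], "delta_rot": [0, 0, 0], "gripper": 0.3}, {"dp": [0.22, 0.182, 0], "delta_rot": [0, 0, 0], "gripper": 0.3}, {"dp": [0.245, 0.202, 0], "delta_rot": [0, 0, 0], "gripper": 0.3}, {"dp": [0.265, 0.219, 0], "delta_rot": [0, 0, 0], "gripper": 0.3}, {"dp": [0.277, 0.229, 0], "delta_rot": [0, 0, 0], "gripper": 0.3}, {"dp": [0.282, 0.233, 0], "delta_rot": [0, 0, 0], "gripper": 0.3}, {"dp": [0.282, 0.233, 0], "delta_rot": [0, 0, 0], "gripper": 0.3}]}}

```text
time: 5.15
position: [0.4957, -0.0896, 0.0536]
tcp_rot: [1.468, 2.777, -0.001]
ft_force: [-2.2, -1.1, 6.2]
finger_gap: 0.55
gripper_force: 40.7
```

```bash
python3 - <<'E'
from h import *
s=arm.get_state(); goal(s['position']+.01*FY,40)
t=cam('top');s=cam('scene')
a=cv2.resize(t['frame'][120:220,330:430],None,fx=5,fy=5,interpolation=cv2.INTER_CUBIC)[:,:400]
b=cv2.resize(s['frame'][180:280,240:340],None,fx=5,fy=5,interpolation=cv2.INTER_CUBIC)[:,:400]
cv2.imwrite('pics/d.png',np.hstack([a,b]))
E
```

```text
t 5.15 pos [ 0.4957 -0.0896  0.0536] q [-0.35  0.3  -0.4   0.87 -0.    0.63] F [-2.2 -1.1  6.2] M [-0.17  0.55 -0.13] gap 0.55 gf 40.730488300323486
dp [0.0256, 0.0214, -0.0] rot [-0.0, 0.0002, -0.0005] rows 0.2
```

View pics/d.png

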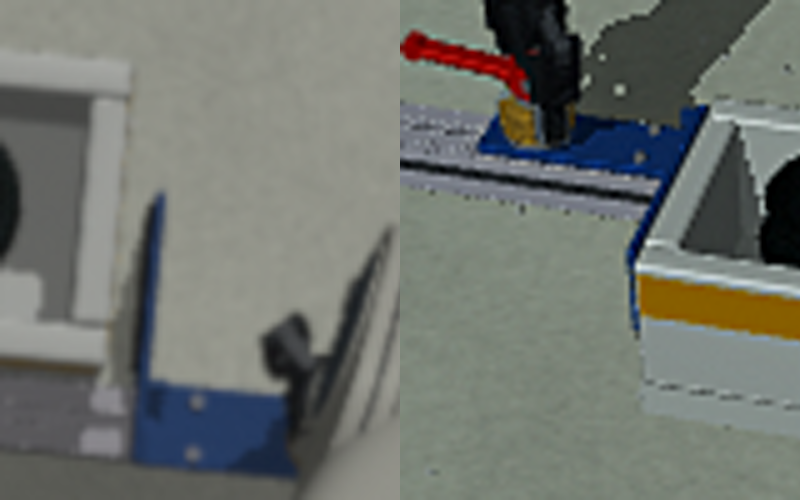

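Crop D shows a box-to-blade gap of roughly 30 crop-pixels in the top view, about 15–20 mm. I'll measure it with intensity profiles along the fence.

```bash
cat >> h.py <<'E'
def prof(c,z,xs,a0,a1,step=.001):
    """mean BGR along fence y (coordinate a) at height z, averaged over fence x offsets"""
    F0=np.array([.5051,0,0]); 
    a=np.arange(a0,a1,step); out=0
    for x in xs:
        P=np.array([(FX*(x+F0@FX)+FY*v)+[0,0,z] for v in a]); p=proj(c,P).astype(np.float32)
        out=out+cv2.remap(c['frame'].astype(np.float32),p[:,0].reshape(1,-1),p[:,1].reshape(1,-1),cv2.INTER_CUBIC)[0]
    return a,out/len(xs)
E
python3 - <<'E'
from h import *
t=cam('top'); xs=np.linspace(.05,.115,14)
for z,r in((.115,(.06,.12)),(.07,(.05,.09))):
    a,p=prof(t,z,xs,*r,.002)
    print(z); print(' '.join(f'{int(x*1000)}:{int(q[0])}/{int(q[2])}' for x,q in zip(a,p)))
E
```

```text
0.115
60:139/148 62:135/142 64:124/124 66:105/83 68:89/45 70:70/30 72:45/28 74:44/43 76:66/71 78:93/98 80:108/115 82:116/123 84:123/131 86:125/135 88:124/135 90:127/136 92:140/144 94:149/151 96:150/153 98:150/152 100:150/152 102:150/153 104:150/152 106:147/149 108:135/137 110:112/114 112:91/92 114:90/91 116:96/98 118:97/99
0.07
50:138/147 52:138/147 54:139/147 56:139/148 58:139/147 60:134/140 62:120/117 64:101/75 66:87/43 68:67/28 70:42/26 72:40/39 74:60/64 76:86/91 78:103/109 80:111/118 82:118/125 84:121/130 86:121/132 88:123/133
```

Call:
{"method": "drive_tool", "body": {"targets": [{"dp": [0.008, 0.007, 0], "delta_rot": [0, 0, 0], "gripper": 0.3}, {"dp": [0.018, 0.015, 0], "delta_rot": [0, 0, 0], "gripper": 0.3}, {"dp": [0.028, 0.0235, 0], "delta_rot": [0, 0, 0], "gripper": 0.3}, {"dp": [0.036, 0.03, 0], "delta_rot": [0, 0, 0], "gripper": 0.3}, {"dp": [0.0385, 0.032, 0], "delta_rot": [0, 0, 0], "gripper": 0.3}, {"dp": [0.0385, 0.032, 0], "delta_rot": [0, 0, 0], "gripper": 0.3}]}}

```text
time: 5.8
position: [0.4972, -0.0751, 0.0536]
tcp_rot: [1.468, 2.776, -0.002]
ft_force: [-2.4, -2.7, 6.2]
finger_gap: 0.549
gripper_force: 40.7
```

```bash
python3 - <<'E'
from h import *
s=arm.get_state(); goal(s['position']+.01*FY,40); print('face pred',s['position']@FY+.113)
t=cam('top'); xs=np.linspace(.05,.115,14)
for z,r in((.115,(.076,.12)),(.07,(.066,.1))):
    a,p=prof(t,z,xs,*r,.002)
    print(z); print(' '.join(f'{int(x*1000)}:{int(q[0])}/{int(q[2])}' for x,q in zip(a,p)))
E
```

```text
t 5.8 pos [ 0.4972 -0.0751  0.0536] q [-0.32  0.3  -0.4   0.86 -0.    0.66] F [-2.4 -2.7  6.2] M [-0.57  0.48 -0.16] gap 0.549 gf 40.74965715408325
dp [0.0256, 0.0213, -0.0] rot [-0.0001, 0.0002, -0.0005] rows 0.2
face pred 0.08632473977850758
0.115
76:134/141 78:123/123 80:104/83 82:89/46 84:70/31 86:52/40 88:68/72 90:107/112 92:138/142 94:149/151 96:150/152 98:150/152 100:150/152 102:150/152 104:150/152 106:147/149 108:135/137 110:112/113 112:91/92 114:90/91 116:96/98 118:97/98
0.07
66:138/146 68:137/145 70:137/146 72:137/146 74:134/141 76:123/124 78:106/87 80:90/49 82:73/32 84:53/36 86:60/63 88:95/102 90:129/134 92:146/149 94:149/151 96:148/151 98:148/150
```

Call:
{"method": "drive_tool", "body": {"targets": [{"dp": [0.0026, 0.0021, 0], "delta_rot": [0, 0, 0], "gripper": 0.3}, {"dp": [0.0052, 0.0043, 0], "delta_rot": [0, 0, 0], "gripper": 0.3}, {"dp": [0.0077, 0.0064, 0], "delta_rot": [0, 0, 0], "gripper": 0.3}]}}

```text
time: 6.1
position: [0.4974, -0.0725, 0.0536]
tcp_rot: [1.469, 2.776, -0.002]
ft_force: [-3.0, -5.7, 5.9]
finger_gap: 0.549
gripper_force: 40.7
```

Call:
{"method": "drive_tool", "body": {"targets": [{"dp": [0.0013, 0.0011, 0], "delta_rot": [0, 0, 0], "gripper": 0.3}, {"dp": [0.0026, 0.0021, 0], "delta_rot": [0, 0, 0], "gripper": 0.3}]}}

```text
time: 6.27
position: [0.4975, -0.0721, 0.0536]
tcp_rot: [1.469, 2.775, -0.004]
ft_force: [-3.5, -10.2, 6.1]
finger_gap: 0.547
gripper_force: 40.7
```

```bash
python3 - <<'E'
from h import *
s=arm.get_state(); goal(s['position']+.01*FY,40); print('face pred',s['position']@FY+.113)
t=cam('top'); xs=np.linspace(.05,.115,14)
for z,r in((.115,(.076,.12)),(.07,(.076,.1))):
    a,p=prof(t,z,xs,*r,.001)
    print(z); print(' '.join(f'{int(round(x*1000))}:{int(q[0])}/{int(q[2])}' for x,q in zip(a,p)))
E
```

```text
t 6.27 pos [ 0.4975 -0.0721  0.0536] q [-0.31  0.3  -0.41  0.86 -0.    0.66] F [ -3.5 -10.2   6.1] M [-2.    0.77 -0.04] gap 0.547 gf 40.73466718196869
dp [0.0256, 0.0213, -0.0001] rot [-0.0003, 0.0004, -0.0006] rows 0.2
face pred 0.08934479818265219
0.115
76:138/146 77:138/146 78:136/144 79:134/141 80:129/133 81:122/120 82:112/101 83:103/79 84:94/59 85:87/47 86:82/47 87:81/56 88:83/73 89:93/93 90:108/112 91:124/129 92:138/142 93:145/149 94:149/151 95:150/152 96:150/152 97:150/152 98:150/152 99:150/152 100:150/152 101:150/152 102:150/152 103:150/152 104:150/152 105:149/151 106:147/149 107:142/144 108:135/137 109:124/126 110:112/113 111:99/101 112:91/92 113:88/89 114:90/91 115:94/95 116:96/98 117:97/98 118:97/98 119:97/98
0.07
76:136/145 77:134/141 78:130/135 79:123/123 80:115/106 81:105/85 82:97/64 83:89/50 84:83/46 85:80/52 86:80/65 87:86/83 88:98/102 89:114/120 90:129/135 91:140/144 92:146/149 93:148/150 94:149/151 95:148/151 96:148/150 97:148/150 98:148/150 99:148/150 100:148/150
```

Contact: the force stepped from 5.7 to 10.2 N while the box edge profile stayed unchanged. I'll ease the preload slightly and wind.

Call:
{"method": "drive_tool", "body": {"targets": [{"dp": [-0.0013, -0.0011, 0], "delta_rot": [0, 0, 0.01], "gripper": 0.3}, {"dp": [-0.0013, -0.0011, 0], "delta_rot": [0, 0, 0.03], "gripper": 0.3}, {"dp": [-0.0013, -0.0011, 0], "delta_rot": [0, 0, 0.05], "gripper": 0.3}, {"dp": [-0.0013, -0.0011, 0], "delta_rot": [0, 0, 0.07], "gripper": 0.3}, {"dp": [-0.0013, -0.0011, 0], "delta_rot": [0, 0, 0.09], "gripper": 0.3}, {"dp": [-0.0013, -0.0011, 0], "delta_rot": [0, 0, 0.11], "gripper": 0.3}, {"dp": [-0.0013, -0.0011, 0], "delta_rot": [0, 0, 0.13], "gripper": 0.3}, {"dp": [-0.0013, -0.0011, 0], "delta_rot": [0, 0, 0.15], "gripper": 0.3}, {"dp": [-0.0013, -0.0011, 0], "delta_rot": [0, 0, 0.17], "gripper": 0.3}, {"dp": [-0.0013, -0.0011, 0], "delta_rot": [0, 0, 0.19], "gripper": 0.3}, {"dp": [-0.0013, -0.0011, 0], "delta_rot": [0, 0, 0.21], "gripper": 0.3}, {"dp": [-0.0013, -0.0011, 0], "delta_rot": [0, 0, 0.222], "gripper": 0.3}, {"dp": [-0.0013, -0.0011, 0], "delta_rot": [0, 0, 0.222], "gripper": 0.3}]}}

```text
time: 7.4
position: [0.4987, -0.0723, 0.0537]
tcp_rot: [2.91, 1.176, 0.003]
ft_force: [2.8, -6.0, 1.5]
finger_gap: 0.548
gripper_force: 40.7
```

```bash
python3 - <<'E'
from h import *
s=arm.get_state(); goal(s['position'],40); print('face pred',s['position']@FY+.113)
E
```

```text
t 7.4 pos [ 0.4987 -0.0723  0.0537] q [-0.31  0.3  -0.4   0.86 -0.    2.06] F [ 2.8 -6.   1.5] M [-0.94 -0.38 -0.13] gap 0.548 gf 40.71272671222687
dp [0.0, 0.0, 0.0] rot [0.0005, 0.0003, -0.2234] rows 11.2
face pred 0.08929664551292149
```

Call:
{"method": "drive_tool", "body": {"targets": [{"dp": [0, 0, 0], "delta_rot": [0, 0, 0], "gripper": -0.6}, {"dp": [0, 0, 0], "delta_rot": [0, 0, 0], "gripper": -0.6}, {"dp": [0, 0, 0], "delta_rot": [0, 0, 0], "gripper": -0.6}, {"dp": [0, 0, 0], "delta_rot": [0, 0, -0.223], "gripper": -0.6}, {"dp": [0, 0, 0], "delta_rot": [0, 0, -0.223], "gripper": -0.6}, {"dp": [0, 0, 0], "delta_rot": [0, 0, -0.223], "gripper": -0.6}, {"dp": [0, 0, 0], "delta_rot": [0, 0, -0.223], "gripper": -0.6}, {"dp": [0, 0, 0], "delta_rot": [0, 0, -0.223], "gripper": -0.6}, {"dp": [0, 0, 0], "delta_rot": [0, 0, -0.223], "gripper": -0.6}, {"dp": [0, 0, 0], "delta_rot": [0, 0, -0.223], "gripper": -0.6}, {"dp": [0, 0, 0], "delta_rot": [0, 0, -0.223], "gripper": -0.6}, {"dp": [0, 0, 0], "delta_rot": [0, 0, -0.223], "gripper": -0.6}, {"dp": [0, 0, 0], "delta_rot": [0, 0, -0.223], "gripper": -0.6}, {"dp": [0, 0, 0], "delta_rot": [0, 0, -0.223], "gripper": -0.6}, {"dp": [0, 0, 0], "delta_rot": [0, 0, -0.223], "gripper": -0.6}, {"dp": [0, 0, 0], "delta_rot": [0, 0, -0.223], "gripper": -0.6}]}}

```text
time: 8.73
position: [0.4972, -0.0709, 0.053]
tcp_rot: [-1.456, -2.783, -0.0]
ft_force: [1.3, -0.5, 0.3]
finger_gap: 0.804
gripper_force: 0.0
```

```bash
python3 - <<'E'
from h import *
s=arm.get_state(); goal([.498,-.0723,.0537],40)
E
```

```text
t 8.73 pos [ 0.4972 -0.0709  0.053 ] q [-0.31  0.3  -0.41  0.86  0.    0.65] F [ 1.3 -0.5  0.3] M [-0.02  0.02 -0.  ] gap 0.804 gf 0.0
dp [-0.0052, -0.0005, -0.0024] rot [-0.0, -0.0001, 0.0009] rows 0.0
```

Call:
{"method": "drive_tool", "body": {"targets": [{"dp": [-0.005, -0.0005, -0.0024], "delta_rot": [0, 0, 0], "gripper": -0.6}, {"dp": [-0.005, -0.0005, -0.0024], "delta_rot": [0, 0, 0], "gripper": 0.3}, {"dp": [-0.005, -0.0005, -0.0024], "delta_rot": [0, 0, 0], "gripper": 0.3}, {"dp": [-0.005, -0.0005, -0.0024], "delta_rot": [0, 0, 0], "gripper": 0.3}, {"dp": [-0.005, -0.0005, -0.0024], "delta_rot": [0, 0, 0], "gripper": 0.3}, {"dp": [-0.005, -0.0005, -0.0024], "delta_rot": [0, 0, 0], "gripper": 0.3}, {"dp": [-0.005, -0.0005, -0.0024], "delta_rot": [0, 0, 0], "gripper": 0.3}, {"dp": [-0.005, -0.0005, -0.0024], "delta_rot": [0, 0, 0.015], "gripper": 0.3}, {"dp": [-0.005, -0.0005, -0.0024], "delta_rot": [0, 0, 0.03], "gripper": 0.3}, {"dp": [-0.005, -0.0005, -0.0024], "delta_rot": [0, 0, 0.045], "gripper": 0.3}, {"dp": [-0.005, -0.0005, -0.0024], "delta_rot": [0, 0, 0.06], "gripper": 0.3}], "squeeze": 50}}

```text
time: 9.65
position: [0.4979, -0.0728, 0.0542]
tcp_rot: [1.96, 2.455, -0.001]
ft_force: [-2.6, -0.9, 6.7]
finger_gap: 0.546
gripper_force: 50.3
```

```bash
cat > st.py <<'E'
from h import *
s=arm.get_state(); goal(s['position'],-40); print('face',(s['position']@FY+.113).round(4))
E
python3 st.py
```

```text
t 9.65 pos [ 0.4979 -0.0728  0.0542] q [-0.31  0.3  -0.4   0.87 -0.    1.04] F [-2.6 -0.9  6.7] M [-0.31  0.7   0.17] gap 0.546 gf 50.293192863464355
dp [0.0, 0.0, 0.0] rot [0.0, 0.0001, 0.162] rows 8.1
face 0.0887
```

Call:
{"method": "drive_tool", "body": {"targets": [{"dp": [0, 0, 0], "delta_rot": [0, 0, 0.02], "gripper": 0.3}, {"dp": [0, 0, 0], "delta_rot": [0, 0, 0.04], "gripper": 0.3}, {"dp": [0, 0, 0], "delta_rot": [0, 0, 0.06], "gripper": 0.3}]}}

```text
time: 9.9
position: [0.498, -0.0727, 0.0542]
tcp_rot: [2.385, 2.044, -0.001]
ft_force: [-1.3, -1.0, 4.4]
finger_gap: 0.543
gripper_force: 50.3
```

```bash
python3 st.py
```

```text
t 9.9 pos [ 0.498  -0.0727  0.0542] q [-0.31  0.3  -0.4   0.87 -0.    1.41] F [-1.3 -1.   4.4] M [-0.23  0.62  0.15] gap 0.543 gf 50.257059931755066
dp [0.0, 0.0, 0.0] rot [0.0001, 0.0001, 0.1021] rows 5.1
face 0.0888
```

Call:
{"method": "drive_tool", "body": {"targets": [{"dp": [0, 0, 0], "delta_rot": [0, 0, 0.02], "gripper": 0.3}, {"dp": [0, 0, 0], "delta_rot": [0, 0, 0.04], "gripper": 0.3}, {"dp": [0, 0, 0], "delta_rot": [0, 0, 0.05], "gripper": 0.3}]}}

```text
time: 10.15
position: [0.4981, -0.0727, 0.0542]
tcp_rot: [2.676, 1.645, -0.0]
ft_force: [-2.3, -1.6, 5.6]
finger_gap: 0.545
gripper_force: 50.3
```

```bash
python3 st.py
```

```text
t 10.15 pos [ 0.4981 -0.0727  0.0542] q [-0.31  0.3  -0.4   0.87 -0.    1.73] F [-2.3 -1.6  5.6] M [-0.24  0.56  0.14] gap 0.545 gf 50.26682496070862
dp [0.0, 0.0, 0.0] rot [0.0001, 0.0001, 0.052] rows 2.6
face 0.0888
```

Call:
{"method": "drive_tool", "body": {"targets": [{"dp": [0, 0, 0], "delta_rot": [0, 0, 0.02], "gripper": 0.3}, {"dp": [0, 0, 0], "delta_rot": [0, 0, 0.04], "gripper": 0.3}, {"dp": [0, 0, 0], "delta_rot": [0, 0, 0.052], "gripper": 0.3}]}}

```text
time: 10.4
position: [0.4982, -0.0728, 0.0543]
tcp_rot: [2.907, 1.188, 0.0]
ft_force: [-1.0, -1.1, 5.8]
finger_gap: 0.543
gripper_force: 50.3
```

```bash
python3 st.py
```

```text
t 10.4 pos [ 0.4982 -0.0728  0.0543] q [-0.31  0.3  -0.4   0.87 -0.    2.05] F [-1.  -1.1  5.8] M [-0.2   0.41  0.18] gap 0.543 gf 50.31965911388397
dp [0.0, 0.0, 0.0] rot [0.0001, 0.0, -0.0] rows 0.0
face 0.0887
```

Call:
{"method": "drive_tool", "body": {"targets": [{"dp": [0, 0, 0], "delta_rot": [0, 0, 0], "gripper": -0.6}, {"dp": [0, 0, 0], "delta_rot": [0, 0, 0], "gripper": -0.6}, {"dp": [0, 0, 0], "delta_rot": [0, 0, 0], "gripper": -0.6}, {"dp": [0, 0, 0], "delta_rot": [0, 0, -0.223], "gripper": -0.6}, {"dp": [0, 0, 0], "delta_rot": [0, 0, -0.223], "gripper": -0.6}, {"dp": [0, 0, 0], "delta_rot": [0, 0, -0.223], "gripper": -0.6}, {"dp": [0, 0, 0], "delta_rot": [0, 0, -0.223], "gripper": -0.6}, {"dp": [0, 0, 0], "delta_rot": [0, 0, -0.223], "gripper": -0.6}, {"dp": [0, 0, 0], "delta_rot": [0, 0, -0.223], "gripper": -0.6}, {"dp": [0, 0, 0], "delta_rot": [0, 0, -0.223], "gripper": -0.6}, {"dp": [0, 0, 0], "delta_rot": [0, 0, -0.223], "gripper": -0.6}, {"dp": [0, 0, 0], "delta_rot": [0, 0, -0.223], "gripper": -0.6}, {"dp": [0, 0, 0], "delta_rot": [0, 0, -0.223], "gripper": -0.6}, {"dp": [0, 0, 0], "delta_rot": [0, 0, -0.223], "gripper": -0.6}, {"dp": [0, 0, 0], "delta_rot": [0, 0, -0.223], "gripper": -0.6}, {"dp": [0, 0, 0], "delta_rot": [0, 0, -0.223], "gripper": -0.6}]}}

```text
time: 11.73
position: [0.4981, -0.0724, 0.0537]
tcp_rot: [-1.442, -2.791, -0.0]
ft_force: [0.1, -0.1, -0.2]
finger_gap: 0.8
gripper_force: 0.0
```

```bash
python3 - <<'E'
from h import *
goal([.498,-.0726,.0542],40)
s=cam('scene'); b=cv2.resize(s['frame'][165:235,245:325],None,fx=7,fy=7,interpolation=cv2.INTER_CUBIC)
cv2.imwrite('pics/e.png',b)
E
```

```text
t 11.73 pos [ 0.4981 -0.0724  0.0537] q [-0.31  0.3  -0.4   0.87  0.    0.64] F [ 0.1 -0.1 -0.2] M [0.04 0.01 0.02] gap 0.8 gf 0.0
dp [-0.0004, -0.0007, -0.0016] rot [-0.0, -0.0, 0.0025] rows 0.1
```

View pics/e.png

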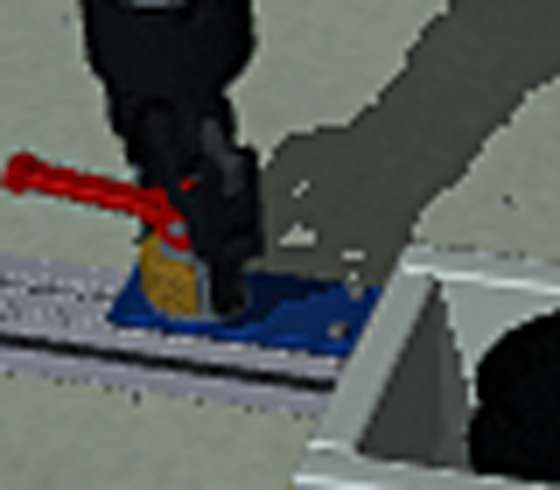

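The clamp is intact, but the finger hides the blade side of the nut. I'll regrip and wind in small steps, reading the torque.

Call:
{"method": "drive_tool", "body": {"targets": [{"dp": [-0.0004, -0.0007, -0.0016], "delta_rot": [0, 0, 0], "gripper": 0.3}, {"dp": [-0.0004, -0.0007, -0.0016], "delta_rot": [0, 0, 0], "gripper": 0.3}, {"dp": [-0.0004, -0.0007, -0.0016], "delta_rot": [0, 0, 0], "gripper": 0.3}, {"dp": [-0.0004, -0.0007, -0.0016], "delta_rot": [0, 0, 0], "gripper": 0.3}, {"dp": [-0.0004, -0.0007, -0.0016], "delta_rot": [0, 0, 0], "gripper": 0.3}, {"dp": [-0.0004, -0.0007, -0.0016], "delta_rot": [0, 0, 0], "gripper": 0.3}, {"dp": [-0.0004, -0.0007, -0.0016], "delta_rot": [0, 0, 0.015], "gripper": 0.3}, {"dp": [-0.0004, -0.0007, -0.0016], "delta_rot": [0, 0, 0.03], "gripper": 0.3}, {"dp": [-0.0004, -0.0007, -0.0016], "delta_rot": [0, 0, 0.04], "gripper": 0.3}]}}

```text
time: 12.53
position: [0.4978, -0.0728, 0.0547]
tcp_rot: [1.792, 2.58, -0.001]
ft_force: [-1.9, -0.3, 5.9]
finger_gap: 0.548
gripper_force: 50.4
```

```bash
python3 st.py
```

```text
t 12.53 pos [ 0.4978 -0.0728  0.0547] q [-0.31  0.3  -0.4   0.87 -0.    0.9 ] F [-1.9 -0.3  5.9] M [-0.15  0.62  0.17] gap 0.548 gf 50.36100447177887
dp [0.0, 0.0, 0.0] rot [0.0, 0.0001, 0.1833] rows 9.2
face 0.0887
```

Call:
{"method": "drive_tool", "body": {"targets": [{"dp": [0, 0, 0], "delta_rot": [0, 0, 0.015], "gripper": 0.3}, {"dp": [0, 0, 0], "delta_rot": [0, 0, 0.03], "gripper": 0.3}, {"dp": [0, 0, 0], "delta_rot": [0, 0, 0.04], "gripper": 0.3}]}}

```text
time: 12.78
position: [0.4979, -0.0728, 0.0547]
tcp_rot: [2.101, 2.335, -0.0]
ft_force: [-1.2, -1.0, 5.8]
finger_gap: 0.542
gripper_force: 50.3
```

```bash
python3 st.py
```

```text
t 12.78 pos [ 0.4979 -0.0728  0.0547] q [-0.31  0.3  -0.4   0.87 -0.    1.15] F [-1.2 -1.   5.8] M [-0.07  0.55  0.15] gap 0.542 gf 50.30656278133392
dp [0.0, 0.0, 0.0] rot [0.0, 0.0001, 0.1433] rows 7.2
face 0.0887
```

Call:
{"method": "drive_tool", "body": {"targets": [{"dp": [0, 0, 0], "delta_rot": [0, 0, 0.015], "gripper": 0.3}, {"dp": [0, 0, 0], "delta_rot": [0, 0, 0.03], "gripper": 0.3}, {"dp": [0, 0, 0], "delta_rot": [0, 0, 0.04], "gripper": 0.3}]}}

```text
time: 13.03
position: [0.498, -0.0728, 0.0547]
tcp_rot: [2.377, 2.054, -0.0]
ft_force: [-1.3, -0.7, 4.4]
finger_gap: 0.545
gripper_force: 50.3
```

```bash
python3 st.py
```

```text
t 13.03 pos [ 0.498  -0.0728  0.0547] q [-0.31  0.3  -0.4   0.87 -0.    1.4 ] F [-1.3 -0.7  4.4] M [-0.01  0.53  0.15] gap 0.545 gf 50.33733665943146
dp [0.0, 0.0, 0.0] rot [0.0001, 0.0, 0.1033] rows 5.2
face 0.0887
```

Call:
{"method": "drive_tool", "body": {"targets": [{"dp": [0, 0, 0], "delta_rot": [0, 0, 0.015], "gripper": 0.3}, {"dp": [0, 0, 0], "delta_rot": [0, 0, 0.03], "gripper": 0.3}, {"dp": [0, 0, 0], "delta_rot": [0, 0, 0.04], "gripper": 0.3}]}}

```text
time: 13.28
position: [0.4981, -0.0728, 0.0547]
tcp_rot: [2.615, 1.74, 0.0]
ft_force: [-0.7, -0.6, 3.3]
finger_gap: 0.542
gripper_force: 50.5
```

```bash
python3 st.py
```

```text
t 13.28 pos [ 0.4981 -0.0728  0.0547] q [-0.31  0.3  -0.4   0.87 -0.    1.66] F [-0.7 -0.6  3.3] M [-0.11  0.4   0.26] gap 0.542 gf 50.455772280693054
dp [0.0, 0.0, 0.0] rot [0.0001, 0.0, 0.0634] rows 3.2
face 0.0887
```

Call:
{"method": "drive_tool", "body": {"targets": [{"dp": [0, 0, 0], "delta_rot": [0, 0, 0.01], "gripper": 0.3}, {"dp": [0, 0, 0], "delta_rot": [0, 0, 0.02], "gripper": 0.3}, {"dp": [0, 0, 0], "delta_rot": [0, 0, 0.02], "gripper": 0.3}]}}

```text
time: 13.53
position: [0.4981, -0.0728, 0.0546]
tcp_rot: [2.718, 1.575, 0.0]
ft_force: [-1.5, -0.3, 4.5]
finger_gap: 0.542
gripper_force: 50.6
```

```bash
python3 st.py
```

```text
t 13.53 pos [ 0.4981 -0.0728  0.0546] q [-0.31  0.3  -0.4   0.87 -0.    1.78] F [-1.5 -0.3  4.5] M [-0.03  0.38 -0.32] gap 0.542 gf 50.612366795539856
dp [0.0, 0.0, 0.0] rot [0.0001, 0.0, 0.0437] rows 2.2
face 0.0887
```

```bash
python3 - <<'E'
from h import *
s=arm.get_state(); Rc=R.from_rotvec(s['tcp_rot']); print((Rc.inv().apply(FY)*.001/.3).round(5))
E
```

```text
[ 0.00304 -0.00137 -0.     ]
```

Call:
{"method": "drive_tool", "body": {"targets": [{"dp": [0.0015, -0.0007, 0], "delta_rot": [0, 0, 0], "gripper": 0.3}, {"dp": [0.0024, -0.0011, 0], "delta_rot": [0, 0, 0], "gripper": 0.3}]}}

```text
time: 13.7
position: [0.4981, -0.0727, 0.0546]
tcp_rot: [2.713, 1.58, -0.001]
ft_force: [-2.9, -6.6, 5.9]
finger_gap: 0.541
gripper_force: 50.7
```

Call:
{"method": "drive_tool", "body": {"targets": [{"dp": [0.0015, -0.0007, 0], "delta_rot": [0, 0, 0], "gripper": 0.3}]}}

```text
time: 13.78
position: [0.4981, -0.0727, 0.0546]
tcp_rot: [2.713, 1.579, -0.002]
ft_force: [-3.1, -9.8, 4.7]
finger_gap: 0.544
gripper_force: 50.6
```

```bash
python3 st.py
```

```text
t 13.78 pos [ 0.4981 -0.0727  0.0546] q [-0.31  0.3  -0.4   0.87 -0.    1.78] F [-3.1 -9.8  4.7] M [-1.79  0.76 -0.15] gap 0.544 gf 50.64531683921814
dp [0.0, 0.0, 0.0] rot [0.0003, 0.0004, 0.0444] rows 2.2
face 0.0888
```

```bash
cat > pf.py <<'E'
from h import *
t=cam('top'); xs=np.linspace(.05,.115,14)
for z,r in((.115,(.088,.115)),(.07,(.078,.092))):
    a,p=prof(t,z,xs,*r,.001)
    print(z,' '.join(f'{int(round(x*1000))}:{int(q[0])}/{int(q[2])}' for x,q in zip(a,p)))
E
python3 pf.py
```

```text
0.115 88:83/73 89:93/93 90:107/112 91:124/129 92:137/141 93:145/148 94:148/151 95:149/152 96:150/152 97:150/152 98:150/152 99:150/152 100:150/152 101:150/152 102:150/152 103:150/152 104:150/152 105:149/151 106:146/149 107:142/144 108:134/136 109:124/126 110:111/113 111:99/101 112:91/92 113:88/89 114:89/91 115:93/94
0.07 78:130/135 79:123/123 80:115/106 81:105/85 82:96/64 83:89/50 84:83/46 85:80/52 86:80/65 87:86/83 88:98/102 89:113/120 90:129/134 91:139/143
```

The stop hasn't moved and still touches the box, which is unshifted. I'll ease off, release, rise, and move over the lever tip.

Call:
{"method": "drive_tool", "body": {"targets": [{"dp": [-0.003, 0.0014, 0], "delta_rot": [0, 0, 0], "gripper": 0.3}, {"dp": [-0.003, 0.0014, 0], "delta_rot": [0, 0, 0], "gripper": -0.7}, {"dp": [-0.003, 0.0014, 0], "delta_rot": [0, 0, 0], "gripper": -0.7}, {"dp": [-0.003, 0.0014, 0], "delta_rot": [0, 0, 0], "gripper": -0.7}, {"dp": [-0.003, 0.0014, 0], "delta_rot": [0, 0, 0], "gripper": -0.7}, {"dp": [-0.003, 0.0014, -0.1], "delta_rot": [0, 0, 0], "gripper": -0.7}, {"dp": [-0.003, 0.0014, -0.22], "delta_rot": [0, 0, 0], "gripper": -0.7}, {"dp": [-0.003, 0.0014, -0.34], "delta_rot": [0, 0, 0], "gripper": -0.7}, {"dp": [-0.003, 0.0014, -0.36], "delta_rot": [0, 0, 0], "gripper": -0.7}, {"dp": [-0.003, 0.0014, -0.36], "delta_rot": [0, 0, 0], "gripper": -0.7}]}}

```text
time: 14.67
position: [0.4994, -0.0726, 0.1647]
tcp_rot: [2.712, 1.578, 0.005]
ft_force: [0.3, -0.8, -0.6]
finger_gap: 0.85
gripper_force: 0.0
```

```bash
python3 - <<'E'
from h import *
goal([.4906,-.1501,.16],0)
E
```

```text
t 14.67 pos [ 0.4994 -0.0726  0.1647] q [-0.31  0.21 -0.22  1.14  0.    1.78] F [ 0.3 -0.8 -0.6] M [-0.02  0.03  0.02] gap 0.85 gf 0.0
dp [-0.2389, 0.1021, 0.0158] rot [0.0008, -0.0, -0.0668] rows 3.4
```

Call:
{"method": "drive_tool", "body": {"targets": [{"dp": [-0.239, 0.102, 0.016], "delta_rot": [0.001, 0, -0.067], "gripper": -0.2}, {"dp": [-0.239, 0.102, 0.016], "delta_rot": [0.001, 0, -0.067], "gripper": -0.2}, {"dp": [-0.239, 0.102, 0.016], "delta_rot": [0.001, 0, -0.067], "gripper": -0.2}, {"dp": [-0.239, 0.102, 0.016], "delta_rot": [0.001, 0, -0.067], "gripper": -0.2}, {"dp": [-0.239, 0.102, 0.016], "delta_rot": [0.001, 0, -0.067], "gripper": -0.2}, {"dp": [-0.239, 0.102, 0.016], "delta_rot": [0.001, 0, -0.067], "gripper": -0.2}, {"dp": [-0.239, 0.102, 0.016], "delta_rot": [0.001, 0, -0.067], "gripper": -0.2}]}}

```text
time: 15.25
position: [0.4889, -0.1494, 0.1566]
tcp_rot: [-2.323, -2.105, 0.006]
ft_force: [0.4, -0.1, -0.1]
finger_gap: 0.6
gripper_force: 0.0
```

```bash
python3 pf.py; python3 - <<'E'
from h import *
goal([.4906,-.1501,.079],0)
s=cam('scene'); t=cam('top'); b=cv2.resize(s['frame'][160:230,240:310],None,fx=8,fy=8,interpolation=cv2.INTER_CUBIC)
cv2.imwrite('pics/f.png',b)
# mark: whitest in nut, scene, per bearing cw from blade
P=np.array([.4983,-.0727,0])
for k,n in((s,'s'),(t,'t')):
  hsv=cv2.cvtColor(k['frame'],cv2.COLOR_BGR2HSV)
  for th in np.arange(-30,121,10):
    d=np.cos(np.radians(th))*FY+np.sin(np.radians(th))*FX
    z=[.058,.0645,.071,.0755] if n=='s' else [.0765]
    r=.024 if n=='s' else .0215
    q=proj(k,[P+r*d+[0,0,zz] for zz in z]).round().astype(int)
    print(n,th,[hsv[v,u].tolist() for u,v in q])
E
```

```text
0.115 88:84/73 89:94/93 90:108/113 91:125/130 92:138/142 93:146/149 94:150/152 95:151/153 96:151/153 97:151/153 98:151/153 99:151/153 100:151/153 101:151/153 102:151/153 103:151/153 104:151/153 105:150/152 106:148/150 107:143/145 108:136/138 109:125/127 110:112/114 111:100/101 112:91/93 113:89/90 114:90/92 115:94/95
0.07 78:131/135 79:124/124 80:116/107 81:106/85 82:97/65 83:90/51 84:84/46 85:81/52 86:81/66 87:87/84 88:99/103 89:115/121 90:130/135 91:141/145
t 15.3 pos [ 0.489  -0.1493  0.1569] q [-0.46  0.23 -0.21  1.14 -0.    1.21] F [ 0.1  0.6 -0.1] M [ 0.02  0.   -0.03] gap 0.6 gf 0.0
dp [-0.0025, 0.0073, 0.2596] rot [-0.0011, -0.0003, -0.0001] rows 1.9
s -30 [[21, 205, 61], [22, 156, 67], [25, 97, 63], [34, 52, 73]]
s -20 [[113, 255, 43], [22, 144, 55], [25, 97, 63], [34, 52, 73]]
s -10 [[18, 224, 50], [21, 205, 61], [22, 156, 67], [25, 97, 63]]
s 0 [[22, 131, 35], [18, 224, 50], [22, 144, 55], [22, 156, 67]]
s 10 [[105, 38, 27], [20, 255, 52], [21, 250, 50], [20, 229, 59]]
s 20 [[20, 166, 57], [21, 255, 50], [21, 250, 50], [20, 229, 59]]
s 30 [[81, 20, 89], [87, 28, 92], [47, 3
[... 282 characters left out ...]
]
s 80 [[21, 206, 110], [21, 203, 88], [21, 192, 110], [22, 200, 120]]
s 90 [[22, 206, 89], [22, 203, 84], [21, 198, 112], [22, 199, 119]]
s 100 [[21, 210, 113], [22, 203, 113], [21, 198, 111], [21, 198, 112]]
s 110 [[21, 208, 97], [21, 206, 109], [21, 195, 98], [22, 200, 92]]
s 120 [[21, 210, 101], [21, 219, 107], [21, 203, 99], [21, 206, 109]]
t -30 [[19, 125, 104]]
t -20 [[19, 124, 117]]
t -10 [[19, 124, 103]]
t 0 [[20, 123, 108]]
t 10 [[20, 125, 126]]
t 20 [[20, 116, 121]]
t 30 [[40, 12, 133]]
t 40 [[38, 8, 132]]
t 50 [[20, 46, 128]]
t 60 [[19, 117, 129]]
t 70 [[20, 108, 125]]
t 80 [[20, 113, 131]]
t 90 [[20, 105, 134]]
t 100 [[20, 100, 133]]
t 110 [[19, 119, 133]]
t 120 [[17, 131, 130]]
```

View pics/f.png

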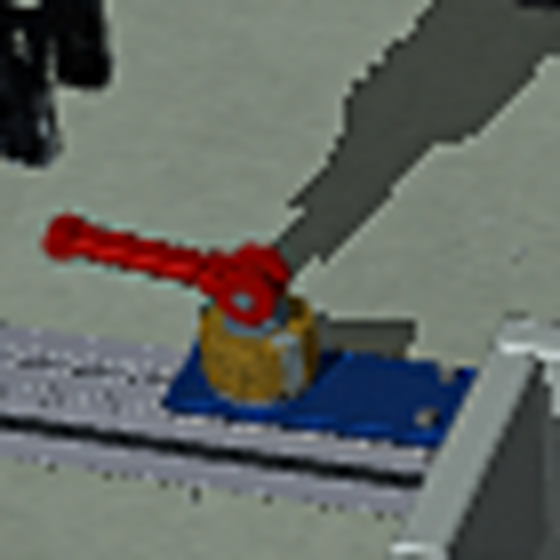

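The mark stands about 40° clockwise of the blade direction in both views, so the nut is at about 4.65 rad, inside the finger-tight band. The stop is unmoved. Now gripping the lever end.

Call:
{"method": "drive_tool", "body": {"targets": [{"dp": [-0.0025, 0.007, 0.1], "delta_rot": [-0.001, 0, 0], "gripper": -0.2}, {"dp": [-0.0025, 0.007, 0.18], "delta_rot": [-0.001, 0, 0], "gripper": -0.2}, {"dp": [-0.0025, 0.007, 0.24], "delta_rot": [-0.001, 0, 0], "gripper": -0.2}, {"dp": [-0.0025, 0.007, 0.26], "delta_rot": [-0.001, 0, 0], "gripper": -0.2}, {"dp": [-0.0025, 0.007, 0.26], "delta_rot": [-0.001, 0, 0], "gripper": -0.2}, {"dp": [-0.0025, 0.007, 0.26], "delta_rot": [-0.001, 0, 0], "gripper": 0.85}, {"dp": [-0.0025, 0.007, 0.26], "delta_rot": [-0.001, 0, 0], "gripper": 0.85}, {"dp": [-0.0025, 0.007, 0.26], "delta_rot": [-0.001, 0, 0], "gripper": 0.85}, {"dp": [-0.0025, 0.007, 0.26], "delta_rot": [-0.001, 0, 0], "gripper": 0.85}, {"dp": [-0.0025, 0.007, 0.26], "delta_rot": [-0.001, 0, 0], "gripper": 0.85}, {"dp": [-0.0025, 0.007, 0.26], "delta_rot": [-0.001, 0, 0], "gripper": 0.85}], "squeeze": 20}}

```text
time: 16.32
position: [0.4909, -0.151, 0.0801]
tcp_rot: [2.326, 2.111, 0.002]
ft_force: [-2.3, -2.5, 3.5]
finger_gap: 0.171
gripper_force: 24.3
```

```bash
python3 - <<'E'
from h import *
s=arm.get_state(); goal(s['position'],0)
Rc=R.from_rotvec(s['tcp_rot']); L=.078
for th in np.arange(.08,3.0,.145):
    d=(-L*np.cos(th)+L*np.cos(.08))*FY+[0,0,L*np.sin(th)-L*np.sin(.08)]
    print(round(th,2),(Rc.inv().apply(d)/.3).round(4).tolist())
E
```

```text
t 16.32 pos [ 0.4909 -0.151   0.0801] q [-0.46  0.29 -0.34  0.94  0.    1.2 ] F [-2.3 -2.5  3.5] M [-0.26  0.43  0.09] gap 0.171 gf 24.318440705537796
dp [0.0, 0.0, 0.0] rot [0.0002, -0.0001, 0.0001] rows 0.0
0.08 [0.0, 0.0, 0.0]
0.22 [0.0057, 0.0, -0.0372]
0.37 [0.0168, 0.0001, -0.0732]
0.51 [0.0329, 0.0001, -0.1073]
0.66 [0.0538, 0.0002, -0.1386]
0.8 [0.079, 0.0002, -0.1666]
0.95 [0.108, 0.0002, -0.1907]
1.09 [0.1402, 0.0003, -0.2103]
1.24 [0.1748, 0.0003, -0.225]
1.38 [0.2113, 0.0003, -0.2346]
1.53 [0.2487, 0.0003, -0.2389]
1.67 [0.2863, 0.0003, -0.2377]
1.82 [0.3234, 0.0003, -0.231]
1.96 [0.3591, 0.0003, -0.2191]
2.11 [0.3928, 0.0003, -0.2021]
2.25 [0.4236, 0.0003, -0.1805]
2.4 [0.451, 0.0003, -0.1546]
2.54 [0.4743, 0.0003, -0.1251]
2.69 [0.4931, 0.0003, -0.0924]
2.83 [0.5071, 0.0002, -0.0574]
2.98 [0.5158, 0.0002, -0.0208]
```

Call:
{"method": "drive_tool", "body": {"targets": [{"dp": [0.0014, 0, -0.0186], "delta_rot": [0, 0, 0], "gripper": 0.85}, {"dp": [0.0057, 0, -0.0372], "delta_rot": [0, 0, 0], "gripper": 0.85}, {"dp": [0.0107, 0, -0.0555], "delta_rot": [0, 0, 0], "gripper": 0.85}, {"dp": [0.0168, 0, -0.0732], "delta_rot": [0, 0, 0], "gripper": 0.85}, {"dp": [0.0244, 0, -0.0905], "delta_rot": [0, 0, 0], "gripper": 0.85}, {"dp": [0.0329, 0, -0.1073], "delta_rot": [0, 0, 0], "gripper": 0.85}]}}

```text
time: 16.82
position: [0.4915, -0.1404, 0.1121]
tcp_rot: [-2.325, -2.111, -0.002]
ft_force: [-0.5, -0.1, -6.1]
finger_gap: 0.174
gripper_force: 21.9
```

```bash
python3 st.py
```

```text
t 16.82 pos [ 0.4915 -0.1404  0.1121] q [-0.44  0.26 -0.29  1.02  0.    1.22] F [-0.5 -0.1 -6.1] M [-0.08  0.14  0.03] gap 0.174 gf 21.925479685887694
dp [0.0, 0.0, 0.0] rot [-0.0001, -0.0002, 0.1112] rows 5.6
face 0.0207
```

Call:
{"method": "drive_tool", "body": {"targets": [{"dp": [0.0209, 0, -0.0313], "delta_rot": [0, 0, 0], "gripper": 0.85}, {"dp": [0.0461, 0, -0.0593], "delta_rot": [0, 0, 0], "gripper": 0.85}, {"dp": [0.0751, 0, -0.0834], "delta_rot": [0, 0, 0], "gripper": 0.85}, {"dp": [0.1073, 0, -0.103], "delta_rot": [0, 0, 0], "gripper": 0.85}, {"dp": [0.1419, 0, -0.1177], "delta_rot": [0, 0, 0], "gripper": 0.85}, {"dp": [0.1784, 0, -0.1273], "delta_rot": [0, 0, 0], "gripper": 0.85}]}}

```text
time: 17.32
position: [0.497, -0.0872, 0.1512]
tcp_rot: [2.325, 2.111, 0.001]
ft_force: [-2.3, -6.1, -3.7]
finger_gap: 0.175
gripper_force: 20.1
```

```bash
python3 pf.py; python3 st.py
```

```text
0.115 88:83/73 89:93/93 90:107/112 91:124/129 92:138/142 93:145/148 94:149/151 95:150/152 96:150/152 97:150/152 98:150/152 99:150/152 100:150/152 101:150/152 102:150/152 103:150/152 104:150/152 105:149/151 106:147/149 107:142/144 108:135/137 109:124/126 110:112/113 111:99/101 112:91/92 113:88/89 114:90/91 115:93/95
0.07 78:130/135 79:123/123 80:115/106 81:105/85 82:97/64 83:89/50 84:83/46 85:80/52 86:80/65 87:86/83 88:98/102 89:114/120 90:129/134 91:140/144
t 17.37 pos [ 0.497  -0.0856  0.1515] q [-0.34  0.22 -0.24  1.11  0.    1.33] F [-3.4 -2.3  1.6] M [-0.91  0.63 -0.  ] gap 0.171 gf 20.716381520032883
dp [0.0, 0.0, 0.0] rot [0.0002, -0.0002, 0.1113] rows 5.6
face 0.0758
```

Call:
{"method": "drive_tool", "body": {"targets": [{"dp": [0.0374, 0, -0.0043], "delta_rot": [0, 0, 0], "gripper": 0.85}, {"dp": [0.075, 0, -0.0031], "delta_rot": [0, 0, 0], "gripper": 0.85}, {"dp": [0.1121, 0, 0.0036], "delta_rot": [0, 0, 0], "gripper": 0.85}, {"dp": [0.1478, 0, 0.0155], "delta_rot": [0, 0, 0], "gripper": 0.85}, {"dp": [0.1815, 0, 0.0325], "delta_rot": [0, 0, 0], "gripper": 0.85}, {"dp": [0.2123, 0, 0.0541], "delta_rot": [0, 0, 0], "gripper": 0.85}, {"dp": [0.2397, 0, 0.08], "delta_rot": [0, 0, 0], "gripper": 0.85}]}}

```text
time: 17.95
position: [0.5047, -0.0148, 0.1279]
tcp_rot: [2.324, 2.112, 0.006]
ft_force: [-4.6, 0.9, 9.7]
finger_gap: 0.171
gripper_force: 21.3
```

```bash
python3 pf.py; python3 st.py
```

```text
0.115 88:83/72 89:92/92 90:107/111 91:123/128 92:136/140 93:144/147 94:147/150 95:148/151 96:148/151 97:148/151 98:148/150 99:148/150 100:148/151 101:148/151 102:148/151 103:148/151 104:148/151 105:148/150 106:145/148 107:141/143 108:133/135 109:123/125 110:110/112 111:98/100 112:90/91 113:87/88 114:89/90 115:92/94
0.07 78:129/133 79:122/122 80:114/105 81:104/84 82:96/64 83:88/50 84:83/45 85:79/51 86:79/65 87:85/82 88:97/101 89:113/119 90:128/133 91:138/142
t 18.0 pos [ 0.5042 -0.0135  0.1263] q [-0.2   0.24 -0.29  1.05  0.    1.47] F [-1.1  4.5  8.6] M [ 0.57  0.06 -0.05] gap 0.166 gf 21.547476444393396
dp [0.0, 0.0, 0.0] rot [0.0002, -0.0006, 0.1114] rows 5.6
face 0.1483
```

Call:
{"method": "drive_tool", "body": {"targets": [{"dp": [0.0233, 0, 0.0295], "delta_rot": [0, 0, 0], "gripper": 0.85}, {"dp": [0.0421, 0, 0.0622], "delta_rot": [0, 0, 0], "gripper": 0.85}, {"dp": [0.0561, 0, 0.0972], "delta_rot": [0, 0, 0], "gripper": 0.85}, {"dp": [0.0648, 0, 0.1338], "delta_rot": [0, 0, 0], "gripper": 0.85}, {"dp": [0.0665, 0, 0.147], "delta_rot": [0, 0, 0], "gripper": 0.85}, {"dp": [0.0665, 0, 0.147], "delta_rot": [0, 0, 0], "gripper": 0.85}]}}

```text
time: 18.5
position: [0.506, 0.0061, 0.0823]
tcp_rot: [-2.322, -2.113, -0.007]
ft_force: [-1.7, 6.9, 1.6]
finger_gap: 0.171
gripper_force: 24.0
```

```bash
python3 st.py
```

```text
t 18.5 pos [0.506  0.0061 0.0823] q [-0.16  0.28 -0.35  0.94  0.    1.51] F [-1.7  6.9  1.6] M [ 1.09  0.15 -0.03] gap 0.171 gf 23.975993245840073
dp [0.0, 0.0, 0.0] rot [-0.0001, -0.0008, 0.1115] rows 5.6
face 0.168
```

Call:
{"method": "drive_tool", "body": {"targets": [{"dp": [0.003, 0, 0], "delta_rot": [0, 0, 0], "gripper": -0.2}, {"dp": [0.003, 0, 0], "delta_rot": [0, 0, 0], "gripper": -0.2}, {"dp": [0.003, 0, 0], "delta_rot": [0, 0, 0], "gripper": -0.2}, {"dp": [0.003, 0, 0], "delta_rot": [0, 0, 0], "gripper": -0.2}, {"dp": [0.003, 0, -0.08], "delta_rot": [0, 0, 0], "gripper": -0.2}, {"dp": [0.003, 0, -0.18], "delta_rot": [0, 0, 0], "gripper": -0.2}, {"dp": [0.003, 0, -0.2], "delta_rot": [0, 0, 0], "gripper": 1}, {"dp": [0.003, 0, -0.2], "delta_rot": [0, 0, 0], "gripper": 1}, {"dp": [0.003, 0, -0.2], "delta_rot": [0, 0, 0], "gripper": 1}, {"dp": [0.003, 0, -0.2], "delta_rot": [0, 0, 0], "gripper": 1}, {"dp": [0.003, 0, -0.2], "delta_rot": [0, 0, 0], "gripper": 1}, {"dp": [0.003, 0, -0.2], "delta_rot": [0, 0, 0], "gripper": 1}]}}

```text
time: 19.5
position: [0.5053, 0.0047, 0.141]
tcp_rot: [-2.324, -2.11, 0.0]
ft_force: [0.0, -0.1, -0.1]
finger_gap: 0.003
gripper_force: 0.0
```

```bash
python3 - <<'E'
from h import *
goal([.5058,.0045,.113],0)
s=cam('scene'); b=cv2.resize(s['frame'][150:240,240:340],None,fx=6,fy=6,interpolation=cv2.INTER_CUBIC)
cv2.imwrite('pics/g.png',b)
E
```

```text
t 19.5 pos [0.5053 0.0047 0.141 ] q [-0.16  0.23 -0.26  1.09  0.    1.51] F [ 0.  -0.1 -0.1] M [-0.03 -0.02  0.04] gap 0.003 gf 0.0
dp [-0.0008, 0.002, 0.0933] rot [-0.0002, -0.0002, 0.0001] rows 0.7
```

View pics/g.png

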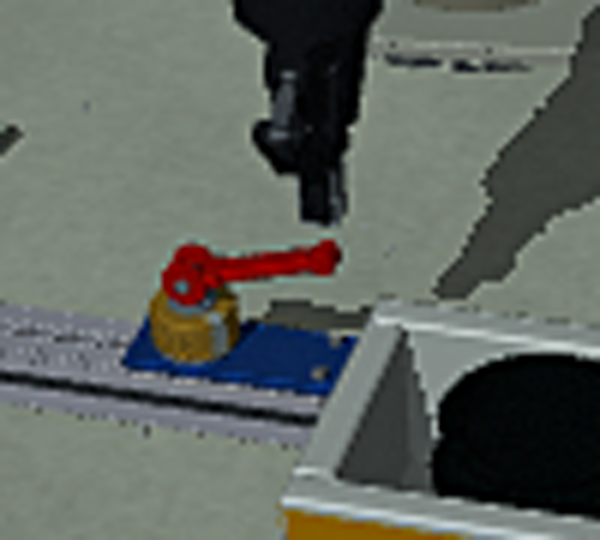

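The lever is over towards the blade and nearly level. I'll press down on its tip with shut fingers to make sure it's fully home.

Call:
{"method": "drive_tool", "body": {"targets": [{"dp": [0, 0, 0.05], "delta_rot": [0, 0, 0], "gripper": 1}, {"dp": [0, 0, 0.09], "delta_rot": [0, 0, 0], "gripper": 1}, {"dp": [0, 0, 0.1], "delta_rot": [0, 0, 0], "gripper": 1}]}}

```text
time: 19.8
position: [0.5057, 0.0054, 0.1107]
tcp_rot: [-2.324, -2.111, -0.003]
ft_force: [2.3, 5.5, 10.7]
finger_gap: -0.003
gripper_force: 5.3
```

Call:
{"method": "drive_tool", "body": {"targets": [{"dp": [0, 0, 0.007], "delta_rot": [0, 0, 0], "gripper": 1}, {"dp": [0, 0, 0.007], "delta_rot": [0, 0, 0], "gripper": 1}]}}

```text
time: 19.97
position: [0.5063, 0.0055, 0.1104]
tcp_rot: [-2.325, -2.112, -0.005]
ft_force: [-0.4, 3.9, 8.6]
finger_gap: -0.001
gripper_force: 4.1
```

Call:
{"method": "drive_tool", "body": {"targets": [{"dp": [0, 0, 0.01], "delta_rot": [0, 0, 0], "gripper": 1}, {"dp": [0, 0, 0.01], "delta_rot": [0, 0, 0], "gripper": 1}, {"dp": [0, 0, 0.01], "delta_rot": [0, 0, 0], "gripper": 1}]}}

```text
time: 20.22
position: [0.5068, 0.0059, 0.1086]
tcp_rot: [-2.325, -2.113, -0.008]
ft_force: [-1.2, 7.5, 16.3]
finger_gap: 0.001
gripper_force: 8.5
```

```bash
python3 st.py
```

```text
t 20.22 pos [0.5068 0.0059 0.1086] q [-0.16  0.25 -0.31  1.    0.    1.51] F [-1.2  7.5 16.3] M [1.72 0.23 0.  ] gap 0.001 gf 8.470998108386993
dp [0.0, 0.0, 0.0] rot [0.0003, -0.0008, 0.1113] rows 5.6
face 0.1679
```

Call:
{"method": "drive_tool", "body": {"targets": [{"dp": [0, 0, -0.1], "delta_rot": [0, 0, 0], "gripper": 1}, {"dp": [0, 0, -0.2], "delta_rot": [0, 0, 0], "gripper": 1}, {"dp": [-0.1, 0, -0.35], "delta_rot": [0, 0, 0], "gripper": 1}, {"dp": [-0.25, -0.1, -0.4], "delta_rot": [0, 0, 0], "gripper": 1}, {"dp": [-0.4, -0.2, -0.4], "delta_rot": [0, 0, 0], "gripper": 1}, {"dp": [-0.5, -0.2, -0.4], "delta_rot": [0, 0, 0], "gripper": 1}, {"dp": [-0.5, -0.2, -0.4], "delta_rot": [0, 0, 0], "gripper": 1}, {"dp": [-0.5, -0.2, -0.4], "delta_rot": [0, 0, 0], "gripper": 1}, {"dp": [-0.5, -0.2, -0.4], "delta_rot": [0, 0, 0], "gripper": 1}]}}

```text
time: 20.97
position: [0.4311, -0.1399, 0.2268]
tcp_rot: [-2.328, -2.108, -0.002]
ft_force: [-0.6, 0.6, -0.2]
finger_gap: -0.001
gripper_force: 0.0
```

```bash
python3 pf.py; python3 - <<'E'
from h import *
s=cam('scene'); b=cv2.resize(s['frame'][150:240,240:340],None,fx=6,fy=6,interpolation=cv2.INTER_CUBIC)
P=np.array([.4982,-.0727,.093])
for th in(2.7,2.85,2.98):
    q=proj(s,[P,P-.078*np.cos(th)*FY+[0,0,.078*np.sin(th)]]); print(th,((q-[240,150])*6+3).round().tolist())
cv2.imwrite('pics/h.png',b); goal([.4,0,.2])
E
```

```text
0.115 88:83/73 89:93/93 90:108/113 91:125/130 92:139/143 93:147/150 94:150/153 95:151/154 96:152/154 97:151/154 98:151/153 99:151/153 100:151/153 101:151/154 102:151/154 103:152/154 104:151/154 105:151/153 106:148/151 107:144/146 108:136/138 109:125/127 110:113/115 111:100/102 112:92/93 113:89/90 114:91/92 115:94/96
0.07 78:131/136 79:124/124 80:116/106 81:106/84 82:97/64 83:90/50 84:84/46 85:80/52 86:80/66 87:87/84 88:99/104 89:115/121 90:130/136 91:141/145
2.7 [[191.0, 276.0], [312.0, 242.0]]
2.85 [[191.0, 276.0], [321.0, 260.0]]
2.98 [[191.0, 276.0], [326.0, 275.0]]
t 21.07 pos [ 0.4316 -0.1385  0.2265] q [-0.5   0.1  -0.2   1.28  0.    1.17] F [0.3 0.3 0.4] M [ 0.03  0.02 -0.02] gap -0.0 gf 0.0
dp [0.4494, -0.1494, 0.0892] rot [-0.0, -0.0003, 0.0001] rows 3.5
```

View pics/h.png

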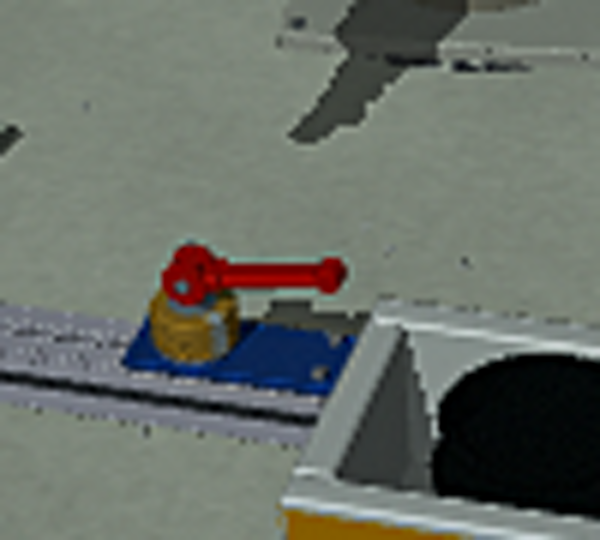

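The lever tip now sits at about (330,274), which matches the fully closed prediction of (326,275). The stop and box profiles are unchanged, and the gripper is clear.

```bash
python3 -c "
from rig import job
print(job.close_job())"
```

```text
the job is handed in; nothing more can be done
None
```

I handed the job in at about 21 s: the stop's rubber face meets the foam box with no measurable shift of the box, the nut is finger-tight at about 4.65 rad, the lever is fully closed, and the gripper is clear (no verdict came back).

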